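# Roll the dowel to the drill line

## Robot

A 7-joint arm with a two-finger parallel gripper is mounted at the origin on the work surface. World frame = base frame: x ahead of the robot, y to its left, z up, the work surface at z = 0. Lengths are in m, angles in rad, forces in N, time in s.
With the tool pointing down it reaches from about 0.375 to 0.925 m from the base axis. Payload 3.1 kg.
Tool frame: the origin (TCP) lies between the finger pads; the fingertips stand 19 mm ahead of it and the grasp point (between the pads) is the TCP; z points along the fingers, y is the direction in which the jaws open and shut (so a half turn about z gives the same grasp; the last joint's range is limited). The gripper opens to 85 mm and grips with 20 to 120 N. Pads are 22 mm wide; open, the fingers measure 114 mm over their backs; the gripper's body (76 mm by 85 mm) begins 54 mm behind the grasp point. The pads swing forward as they close: fully open they stand 13 mm farther back than shut.
Start: joints at [-0.098, 0.383, 0.044, 1.598, -0.018, 1.161, -0.05], TCP at [0.65, 0, 0.229] pointing down, gripper open.
Joint ranges: [-2.61, 2.61], [-0.41, 2.15], [-1.48, 1.57], [0, 2.5], [-1.57, 4.71], [0.05, 1.97], [-2.85, 2.85]. Speed limits (rad/s): [2.79, 2.79, 3.14, 3.14, 3.14, 3.14, 3.14].

## Interface

Orientations are given as a unit quaternion [w, x, y, z].
In Python, from workcell import robot gives the robot as it stands.
- The arm moves only by the tool drive_tool, never from a script. Its argument "steps" is a list of rows, each a list of 5 numbers: the shift along the world's x, y, z in cm, then the turn about the world's z in degrees, then the opening, from 0 (shut) to 1 (fully open). In form: [[dx, dy, dz, yaw, claw], ...]. A call has 1 to 20 rows; each row is the pose to reach, as a shift and turn from the pose commanded when the call began; what a row does not reach only later rows make up. A row lasts 1/12 s, in which the tool goes at most 41.7 mm and 7.16 degrees, less where a joint would pass 70% of its speed; a pose out of reach is approached as far as the arm can. A call with a gripper value outside its range is refused whole. The fingers move at their own pace and stop on an object; "squeeze" is the grip in N (left out, the last holds). Time passes only in rows, so rows that repeat a pose let the fingers close. It gives the time, the measured TCP pose, the force and the opening at its end, in the units of the state.
- robot.observe(): the state, without advancing time (a new reading comes with each control period).
- robot.read_camera(name): name is "scene" or "side" or "wrist"; returns a dict with "image" (480x640x3 uint8, blue, green, red), "fx", "fy", "cx", "cy" (pixels), "rvec" (rotation vector, rad) and "tvec" (3), from world to camera coordinates, as OpenCV has them. Camera axes: x right, y down, z forward; pixel columns grow to the right and rows downward; lengths in m; the calibration is good to about 2 mm. A picture is of the moment at which its call begins. There is no depth.
- robot.sign_off(): hands the job in, once; it reports no verdict.
Trained networks look in a picture, given as the dict that the camera call returned (one of the last four; its "shot" number tells which), for a name from the list of things; names that differ only in an ending like _2 or _b are one class to them, and where a whole thing is asked for, a point or a joint stands for the part that bears it (a point fixed in the world has none). Each returns a list of dicts, best first, with "confidence" (0 to 1); they miss things now and then, are a little off and sometimes report something else, mostly with a low value. They report only what shows in the picture. A call takes as long as a camera call. They do not tell look-alikes from the thing itself.
- robot.trace(name, picture): "mask" (480x640 bool, what is visible of it) and "xy" ([column, row] in pixels, amid what is visible of it).
- robot.tip_of(name, picture): "xy" ([column, row] in pixels: a listed point, or the origin of a listed thing).
The state is a dict: "time": time; "joint_positions": joint angles; "dq": joint speeds; "joint_torque": joint torques, N m; "tcp_pos": TCP position; "ee_rot": TCP orientation; "force": force on the tool from outside, world axes, zero at the start; "torque": the same for the moment, N m; "grip_width": finger opening in m.
Only numpy, scipy, OpenCV 4.12 (cv2) and the standard library are available. Lean on these libraries where they do the work, as an engineer would, in place of code of your own. Each camera call takes 0.05 s, during which the arm holds its last target.

## Task

Roll the thick wooden dowel along the lane of the drilling jig by pushing on its top with the fingertips, until it lies right over the yellow drill line, level with the two red pointers, and leave it at rest there. It must really roll rather than be dragged: touch only its upper half, never grip it or lift it, and leave the jar, the tape and the screwdriver where they are.

Things in the scene. Friction and masses are not known exactly. Their poses are not given: they have to be found in the camera images.
- dowel: A solid wooden dowel, 60 mm in diameter, 140 mm long, 0.2 to 0.4 kg, lying across the lane. Origin at its centre, on the axis (50 mm above the table; top at 80 mm). x runs along it; y and z turn as it rolls. A fingertip on its top grips by friction when pressed with a few newtons, and the dowel then travels half as far as the fingertip. Rolled slowly, it stops within a few mm when let go.
- red_stripe (a point): The middle of a red stripe, 6 mm wide, painted along the whole length of the dowel's side, 30 mm from the axis. It is uppermost at the start and turns with the dowel.
- jig: The drilling jig, fixed: a plywood board 200 mm (x) by 460 mm (y), origin at the centre of its underside on the table. A flat black rubber lane, 150 mm wide, 420 mm long, 20 mm above the table, runs along its y axis through the middle, between wooden side rails and end stops whose tops are 30 mm above the table.
- drill_line: Fixed: a flat yellow stripe, 8 mm wide, across the lane, with a red pointer block outside either rail (tops 38 mm above the table) that shows it when the dowel covers it. Origin at the stripe's middle, on the lane's surface and centre line, 20 mm above the table; x along the stripe, y along the lane. It lies 90 to 180 mm from the dowel's start, on either side.
- jar: A closed jar, 64 mm in diameter and 85 mm high, standing on the table on the robot's side of the jig; origin at the centre of its underside. Leave it alone.
- tape_roll: A roll of blue tape, 90 mm in diameter and 25 mm high, lying flat on the table beyond the jig; origin at the centre of its underside. Leave it alone.
- screwdriver: A screwdriver with an orange handle lying on the table beyond the jig; it is a bystander to be left alone. Its x axis runs along it from handle to tip.
Not all that is in view belongs to the job. Several things have the shape of the dowel; the one meant has the colours described above.

How it is judged:
By the outcome, as a careful person would: the job done as asked, in the order asked, and still so for the second after the job is handed in, with the robot touching nothing.
It also fails if it takes over 64 s, if anything falls off the work surface, if the arm or the gripper's body presses on something with over 40 N, if the wrist force passes 120 N, or if a joint passes its speed limit or range.

## Working session

There is one attempt and no reset: what is moved stays moved. The work goes in short steps, Python scripts to look and compute and a tool call to move; the robot and the scene stay as the last step left them, time stands still between calls to the robot, and variables do not carry over. Pictures are saved under pics/ and viewed, and the job is handed in when it is done.

Besides the shell and the picture viewer there is one more tool, called after ">>>" as name([rows], argument=value, ...), one row to a line, values as JSON. drive_tool: Moves the arm, as the interface text tells. Its arguments: {"type":"object","properties":{"steps":{"type":"array"},"squeeze":{"type":"number"}},"required":["steps"]}

```bash
mkdir -p pics; cat > h.py <<'E'
import numpy as np,cv2
from workcell import robot
def ray(p,xy):
    R=cv2.Rodrigues(np.array(p["rvec"],float))[0];t=np.array(p["tvec"],float).ravel()
    d=R.T@np.array([(xy[0]-p["cx"])/p["fx"],(xy[1]-p["cy"])/p["fy"],1.]);return -R.T@t,d
def onz(p,xy,z):
    c,d=ray(p,xy);return c+d*(z-c[2])/d[2]
def proj(p,X):
    K=np.array([[p["fx"],0,p["cx"]],[0,p["fy"],p["cy"]],[0,0,1.]])
    return cv2.projectPoints(np.array(X,float).reshape(-1,1,3),np.array(p["rvec"],float),np.array(p["tvec"],float),K,None)[0].reshape(-1,2)
E
python3 - <<'E'
from h import *
s=robot.observe();print(s["time"],s["tcp_pos"],s["force"],s["grip_width"])
Z=dict(dowel=.05,red_stripe=.08,jig=0,drill_line=.02,jar=0,tape_roll=0,screwdriver=0.01)
for c in("scene","side"):
    p=robot.read_camera(c);cv2.imwrite(f"pics/{c}0.png",p["image"])
    for n in Z:
        for r in robot.tip_of(n,p)[:4]:print(c,n,np.round(r["xy"]),round(r["confidence"],2),onz(p,r["xy"],Z[n]).round(4))
E
```

```text
0.0 [6.49036297e-01 7.15793105e-06 2.27156477e-01] [-0.50028513 -0.39148896  0.31277699] 0.08551710189873628
scene dowel [365. 144.] 0.98 [ 0.3635 -0.0075  0.05  ]
scene dowel [210. 357.] 0.66 [0.8363 0.2013 0.05  ]
scene dowel [307. 220.] 0.57 [0.5641 0.0766 0.05  ]
scene red_stripe [308. 209.] 0.85 [0.5602 0.0756 0.08  ]
scene red_stripe [367. 131.] 0.69 [ 0.359  -0.0097  0.08  ]
scene red_stripe [209. 350.] 0.61 [0.8342 0.2032 0.08  ]
scene red_stripe [452. 358.] 0.59 [0.5482 0.4266 0.08  ]
scene jig [299. 223.] 0.94 [0.5594 0.0443 0.    ]
scene drill_line [272. 188.] 0.75 [ 0.5611 -0.042   0.02  ]
scene jar [402. 225.] 0.98 [0.405  0.1601 0.    ]
scene tape_roll [180. 217.] 0.7 [ 0.7345 -0.1003  0.    ]
scene screwdriver [245. 294.] 0.62 [0.7248 0.1178 0.01  ]
scene screwdriver [299. 222.] 0.36 [0.5622 0.0486 0.01  ]
side dowel [204. 408.] 0.95 [0.5225 0.4356 0.05  ]
side dowel [169. 252.] 0.89 [0.8059 0.2128 0.05  ]
side dowel [490. 278.] 0.85 [0.3408 0.003  0.05  ]
side dowel [338. 256.] 0.65 [0.5685 0.0722 0.05  ]
side red_stripe [337. 243.] 0.68 [0.5625 0.0837 0.08  ]
side red_stripe [497. 263.] 0.63 [0.3334 0.0057 0.08  ]
side red_stripe [201. 392.] 0.57 [0.5186 0.4399 0.08  ]
side jig [347. 274.] 0.76 [0.5653 0.0442 0.    ]
side jig [246. 262.] 0.62 [0.7342 0.1067 0.    ]
side drill_line [370. 246.] 0.75 [ 0.5639 -0.0307  0.02  ]
side jar [403. 346.] 0.65 [0.4047 0.1619 0.    ]
side tape_roll [316. 220.] 0.68 [ 0.7197 -0.0947  0.    ]
side screwdriver [245. 265.] 0.83 [0.7193 0.1277 0.01  ]
```

View pics/scene0.png

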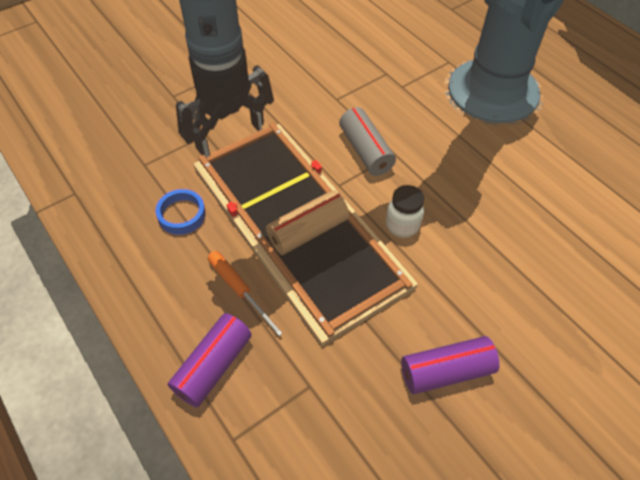

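View pics/side0.png

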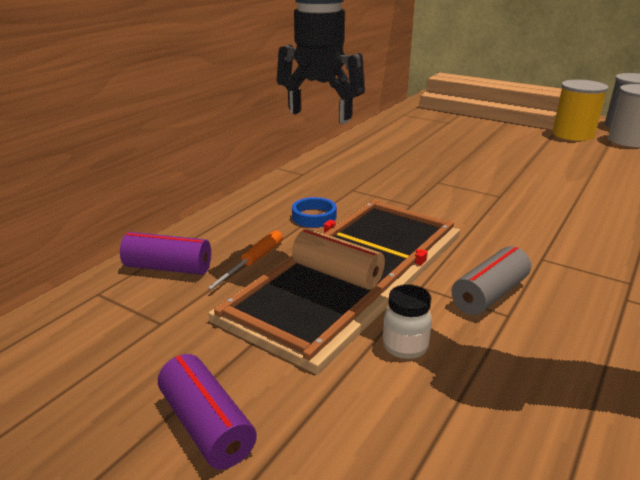

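```bash
python3 -c "
import cv2
a=cv2.imread('pics/scene0.png')[150:300,220:400];cv2.imwrite('pics/crop0.png',cv2.resize(a,None,fx=4,fy=4))"
```

```text
(no output)
```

View pics/crop0.png

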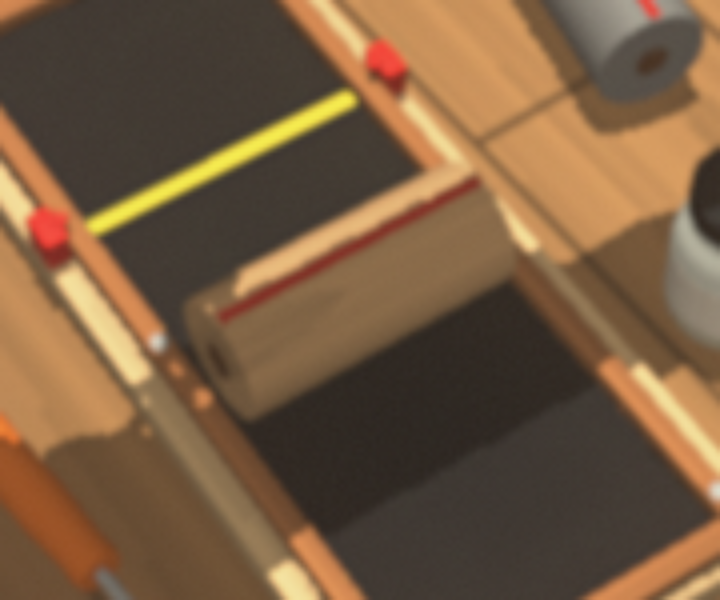

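Dowel candidates (scene): wooden one in the lane at (307,220), grey at (365,144), purple at (210,357) and (452,358). The wooden one lying across the lane fits, and the crop confirms it: wood with a dark red stripe on top. The drill line is at (275,191), with pointers at about (233,208) and (316,166).

```bash
cat >> h.py <<'E'
def line(mask,p,z):
    ys,xs=np.nonzero(mask);P=np.array([onz(p,(x,y),z)[:2] for x,y in zip(xs,ys)])
    m=P.mean(0);u,s,v=np.linalg.svd(P-m);a=v[0]*(1 if v[0][0]>0 else -1)
    t=(P-m)@a;mid=m+a*(t.max()+t.min())/2
    return mid.round(4),round(np.degrees(np.arctan2(a[1],a[0])),1),round(np.ptp(t),4),len(P)
E
python3 - <<'E'
from h import *
for c in("scene","side"):
    p=robot.read_camera(c);h=cv2.cvtColor(p["image"],cv2.COLOR_BGR2HSV)
    H,S,V=[h[...,i].astype(int) for i in range(3)]
    r=robot.trace("jig",p)[0]["mask"];jm=cv2.dilate(r.astype(np.uint8),np.ones((9,9)))>0
    y=(H>22)&(H<36)&(S>150)&(V>120)&jm
    print(c,"yellow",line(y,p,.02))
    d=[q for q in robot.trace("dowel",p) if np.hypot(*(np.array(q["xy"])-((307,220) if c=="scene" else (338,256))))<25]
    dm=cv2.dilate(d[0]["mask"].astype(np.uint8),np.ones((5,5)))>0
    rs=((H<5)|(H>172))&(S>140)&dm
    print(" stripe",line(rs,p,.08))
    rd=((H<4)|(H>174))&(S>180)&(V>120)&jm&~dm
    n,l,st,ce=cv2.connectedComponentsWithStats(rd.astype(np.uint8))
    print(" ptr",[(ce[i].round(1),st[i,4],onz(p,ce[i],.03).round(4)) for i in range(1,n) if st[i,4]>15])
    for i,n in enumerate(robot.trace("jar",p)[:1]):pass
E
```

```text
scene yellow (array([ 0.5574, -0.0346]), np.float64(-2.5), np.float64(0.1477), 390)
 stripe (array([0.5659, 0.0798]), np.float64(-2.2), np.float64(0.1277), 67)
 ptr [(array([315.8, 165.8]), np.int32(48), array([ 0.4653, -0.0317,  0.03  ])), (array([232. , 207.6]), np.int32(67), array([ 0.6513, -0.0403,  0.03  ]))]
side yellow (array([ 0.5623, -0.0362]), np.float64(-2.3), np.float64(0.1358), 54)
 stripe (array([0.5653, 0.0792]), np.float64(-2.6), np.float64(0.1278), 77)
 ptr [(array([328.8, 225.5]), np.int32(62), array([ 0.6552, -0.0404,  0.03  ])), (array([420.5, 256.2]), np.int32(127), array([ 0.4673, -0.0303,  0.03  ]))]
```

```bash
python3 - <<'E'
from h import *
s=robot.observe();q=s["ee_rot"];print(q,s["time"])
from scipy.spatial.transform import Rotation as R
print(R.from_quat(np.r_[q[1:],q[0]]).as_matrix().round(3))
p=robot.read_camera("wrist");cv2.imwrite("pics/w0.png",p["image"])
E
```

```text
[ 5.40370931e-06  7.07094964e-01  7.07118598e-01 -1.39196434e-05] 1.2
[[-0.  1. -0.]
 [ 1.  0. -0.]
 [-0. -0. -1.]]
```

View pics/w0.png

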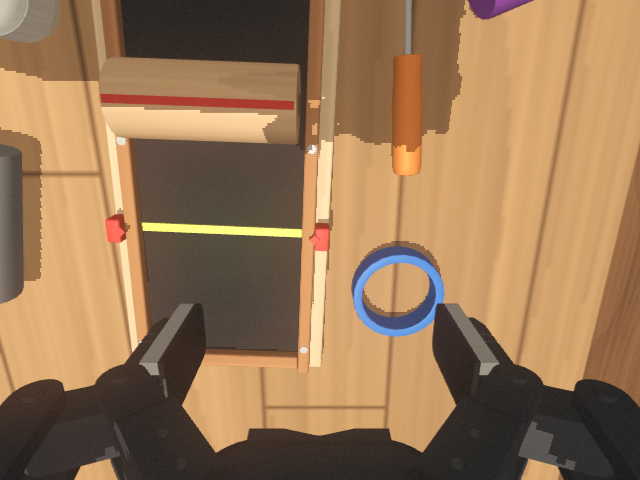

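The jaws open along the dowel, so both open fingertips can press it, one near each end. I'll do short strokes on its top.

>>> drive_tool([
  [-2.8, 3, 0, -1, 1],
  [-5.6, 6, -1, -2, 1],
  [-8.4, 8.8, -4, -2.4, 1],
  [-8.4, 8.8, -7, -2.4, 1],
  [-8.4, 8.8, -9, -2.4, 1],
  [-8.4, 8.8, -11, -2.4, 1],
  [-8.4, 8.8, -11.5, -2.4, 1],
  [-8.4, 8.8, -11.5, -2.4, 1],
  [-8.4, 8.8, -11.5, -2.4, 1],
])

```text
time: 2.0
tcp_pos: [0.5668, 0.0879, 0.1143]
ee_rot: [0.0, 0.722, 0.692, 0.0]
force: [0.9, -0.3, 0.5]
grip_width: 0.0858
```

```bash
python3 - <<'E'
from h import *
s=robot.observe();print(s["tcp_pos"],s["force"])
p=robot.read_camera("side");cv2.imwrite("pics/s1.png",cv2.resize(p["image"][150:330,220:460],None,fx=3,fy=3))
E
```

```text
[0.56675412 0.0878768  0.11425519] [ 0.91706806 -0.25098667  0.52507638]
```

View pics/s1.png

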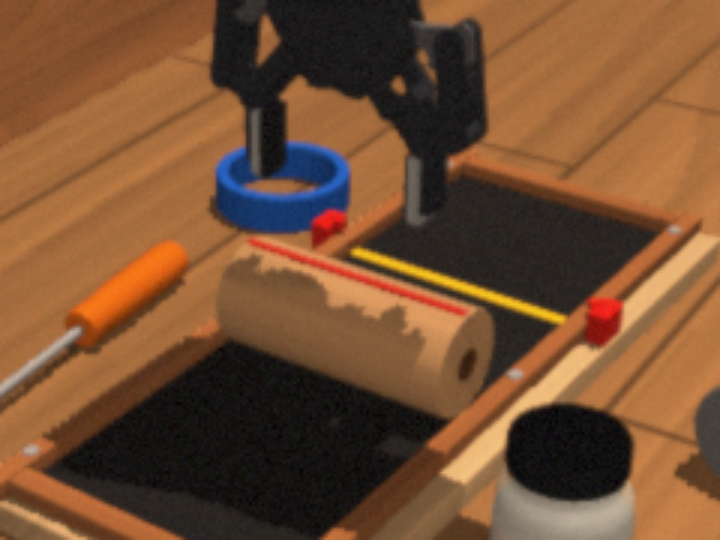

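>>> drive_tool([
  [0, 0, -1, 0, 1],
  [0, 0, -2, 0, 1],
  [0, 0, -2.4, 0, 1],
  [0, 0, -2.4, 0, 1],
  [0, 0, -2.6, 0, 1],
  [0, 0, -2.7, 0, 1],
])

```text
time: 2.55
tcp_pos: [0.566, 0.088, 0.0864]
ee_rot: [-0.0, 0.722, 0.692, -0.0]
force: [-0.1, 0.1, -0.8]
grip_width: 0.0854
```

>>> drive_tool([
  [0, 0, -0.1, 0, 1],
  [0, 0, -0.2, 0, 1],
  [0, 0, -0.2, 0, 1],
])

```text
time: 2.8
tcp_pos: [0.566, 0.088, 0.0845]
ee_rot: [0.0, 0.722, 0.692, 0.0]
force: [-0.2, 0.2, 0.6]
grip_width: 0.0854
```

>>> drive_tool([
  [0, 0, -0.1, 0, 1],
  [0, 0, -0.2, 0, 1],
  [0, 0, -0.2, 0, 1],
])

```text
time: 3.05
tcp_pos: [0.5659, 0.088, 0.0824]
ee_rot: [-0.0, 0.722, 0.692, -0.0]
force: [-0.4, 0.1, -0.1]
grip_width: 0.0855
```

```bash
python3 - <<'E'
from h import *
p=robot.read_camera("side");a=cv2.resize(p["image"][180:300,260:420],None,fx=4,fy=4);cv2.imwrite("pics/s2.png",a)
print(proj(p,[.566,.088,.0824]))
E
```

```text
[[333.98138144 242.51902433]]
```

View pics/s2.png

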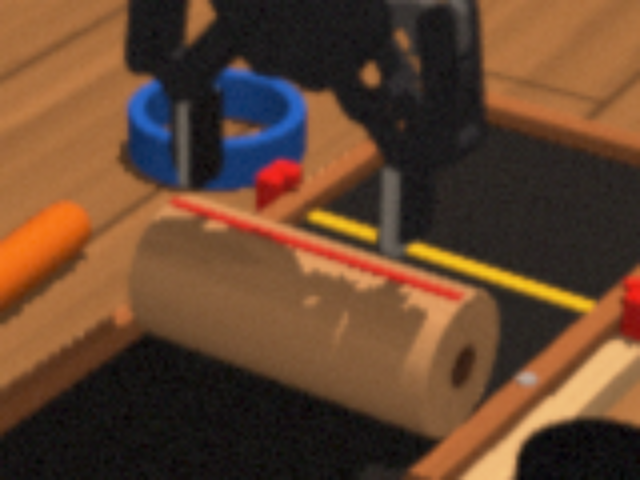

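>>> drive_tool([
  [0, 0, -0.1, 0, 1],
  [0, 0, -0.1, 0, 1],
])

```text
time: 3.27
tcp_pos: [0.5659, 0.088, 0.0814]
ee_rot: [-0.0, 0.722, 0.692, -0.0]
force: [0.2, -0.3, 0.0]
grip_width: 0.0852
```

>>> drive_tool([
  [0, 0, -0.1, 0, 1],
  [0, 0, -0.1, 0, 1],
])

```text
time: 3.43
tcp_pos: [0.5659, 0.088, 0.0804]
ee_rot: [-0.0, 0.722, 0.692, -0.0]
force: [-0.4, -0.4, 1.2]
grip_width: 0.0854
```

>>> drive_tool([
  [0, 0, -0.1, 0, 1],
  [0, 0, -0.1, 0, 1],
])

```text
time: 3.6
tcp_pos: [0.5659, 0.088, 0.0794]
ee_rot: [-0.0, 0.722, 0.692, -0.0]
force: [0.1, 0.9, 0.3]
grip_width: 0.0857
```

```bash
python3 - <<'E'
from h import *
p=robot.read_camera("side");a=cv2.resize(p["image"][180:300,260:420],None,fx=5,fy=5);
for z in(.07,.075,.08,.085,.09):print(z,proj(p,[[.52,.09,z],[.523,.101,z],[.609,.075,z]]).round(1).tolist())
cv2.imwrite("pics/s3.png",a)
p=robot.read_camera("scene");a=cv2.resize(p["image"][150:290,220:380],None,fx=4,fy=4);cv2.imwrite("pics/c3.png",a)
E
```

```text
0.07 [[358.7, 258.1], [353.5, 260.7], [315.5, 238.8]]
0.075 [[358.8, 255.3], [353.6, 257.9], [315.5, 236.1]]
0.08 [[359.0, 252.5], [353.7, 255.1], [315.5, 233.4]]
0.085 [[359.1, 249.7], [353.8, 252.2], [315.5, 230.7]]
0.09 [[359.2, 246.8], [353.9, 249.4], [315.5, 227.9]]
```

View pics/s3.png

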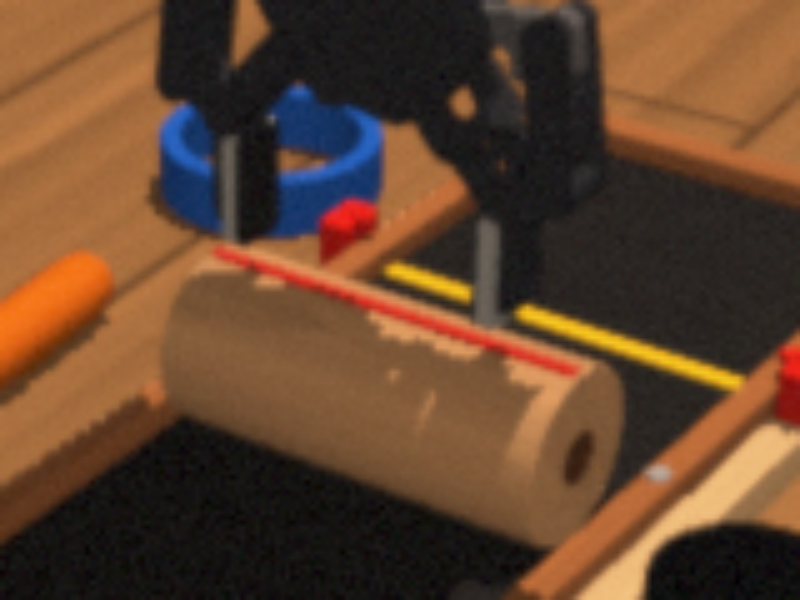

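View pics/c3.png

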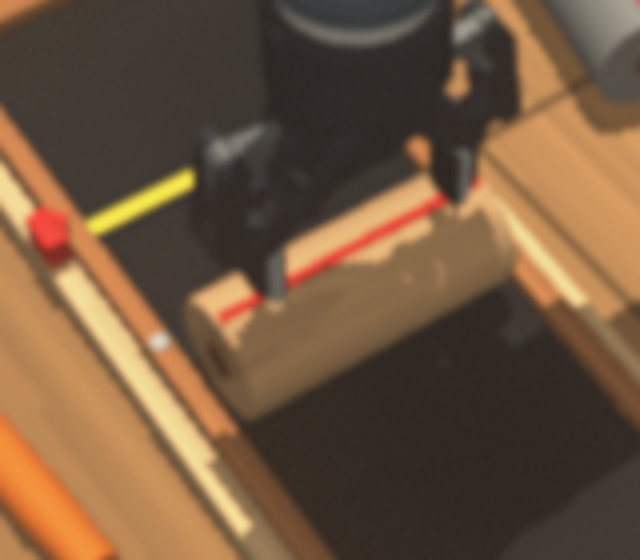

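```bash
python3 - <<'E'
from h import *
ps=robot.read_camera("side");pc=robot.read_camera("scene")
def tri(a,b):
    A,da=ray(ps,a);B,db=ray(pc,b);s=np.linalg.lstsq(np.c_[da,-db],B-A,rcond=None)[0]
    return ((A+da*s[0]+B+db*s[1])/2).round(4),np.linalg.norm(A+da*s[0]-B-db*s[1]).round(4)
print(tri((357.5,244.5),(334.5,200.5)),tri((306.5,228.5),(288.8,224.5)))
print(robot.observe()["tcp_pos"])
E
```

```text
(array([0.5196, 0.0976, 0.0972]), np.float64(0.0015)) (array([0.6132, 0.0941, 0.0966]), np.float64(0.0009))
[0.56603678 0.08802784 0.07958819]
```

>>> drive_tool([
  [0, 0, -0.1, 0, 1],
  [0, 0, -0.2, 0, 1],
  [0, 0, -0.2, 0, 1],
])

```text
time: 4.05
tcp_pos: [0.5658, 0.088, 0.0773]
ee_rot: [-0.0, 0.722, 0.692, -0.0]
force: [0.1, -0.4, -0.0]
grip_width: 0.0855
```

>>> drive_tool([
  [0, 0, -0.1, 0, 1],
  [0, 0, -0.1, 0, 1],
])

```text
time: 4.22
tcp_pos: [0.5658, 0.088, 0.0763]
ee_rot: [-0.0, 0.722, 0.692, -0.0]
force: [-0.4, 0.4, 0.2]
grip_width: 0.0851
```

>>> drive_tool([
  [0, 0, -0.1, 0, 1],
  [0, 0, -0.2, 0, 1],
  [0, 0, -0.3, 0, 1],
  [0, 0, -0.3, 0, 1],
])

```text
time: 4.55
tcp_pos: [0.5658, 0.088, 0.0733]
ee_rot: [-0.0, 0.722, 0.692, -0.0]
force: [-0.0, 0.3, 0.0]
grip_width: 0.0857
```

>>> drive_tool([
  [0, 0, -0.1, 0, 1],
  [0, 0, -0.2, 0, 1],
  [0, 0, -0.2, 0, 1],
])

```text
time: 4.8
tcp_pos: [0.5658, 0.088, 0.0713]
ee_rot: [-0.0, 0.722, 0.692, -0.0]
force: [-0.8, 0.1, 0.5]
grip_width: 0.0856
```

```bash
python3 - <<'E'
from h import *
p=robot.read_camera("side");a=cv2.resize(p["image"][180:300,260:420],None,fx=5,fy=5);
cv2.imwrite("pics/s4.png",a)
E
```

```text
(no output)
```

View pics/s4.png

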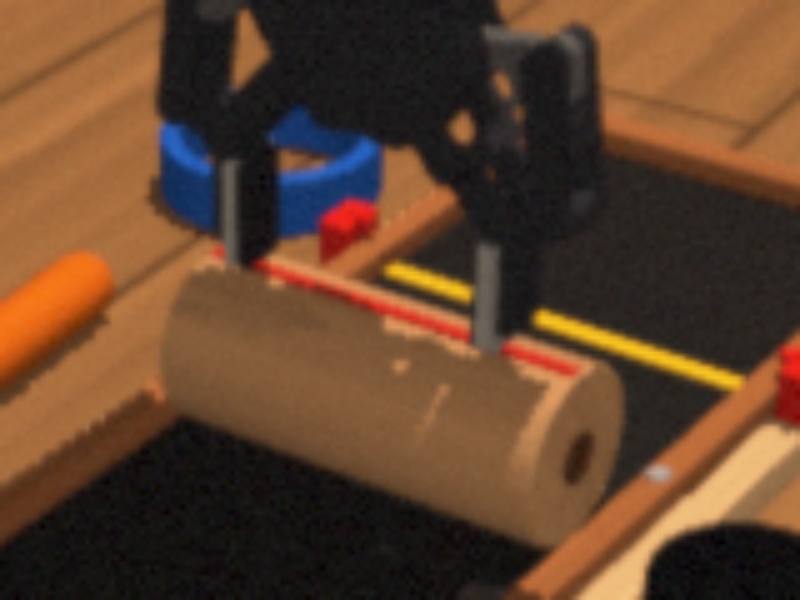

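>>> drive_tool([
  [0, 0, -0.1, 0, 1],
  [0, 0, -0.2, 0, 1],
  [0, 0, -0.2, 0, 1],
])

```text
time: 5.1
tcp_pos: [0.5658, 0.088, 0.0693]
ee_rot: [-0.0, 0.722, 0.692, -0.0]
force: [-0.5, 0.6, 0.5]
grip_width: 0.0853
```

>>> drive_tool([
  [0, 0, -0.1, 0, 1],
  [0, 0, -0.1, 0, 1],
])

```text
time: 5.27
tcp_pos: [0.5659, 0.088, 0.0684]
ee_rot: [-0.0, 0.722, 0.692, -0.0]
force: [0.2, -0.8, -0.7]
grip_width: 0.0856
```

>>> drive_tool([
  [0, 0, -0.1, 0, 1],
  [0, 0, -0.1, 0, 1],
])

```text
time: 5.43
tcp_pos: [0.5659, 0.088, 0.0674]
ee_rot: [-0.0, 0.722, 0.692, -0.0]
force: [0.0, 0.5, 0.2]
grip_width: 0.0854
```

>>> drive_tool([
  [0, 0, -0.1, 0, 1],
  [0, 0, -0.1, 0, 1],
])

```text
time: 5.6
tcp_pos: [0.5659, 0.088, 0.0664]
ee_rot: [-0.0, 0.722, 0.692, -0.0]
force: [1.0, -0.2, -0.1]
grip_width: 0.0857
```

>>> drive_tool([
  [0, 0, -0.1, 0, 1],
  [0, 0, -0.1, 0, 1],
])

```text
time: 5.77
tcp_pos: [0.5659, 0.088, 0.0654]
ee_rot: [-0.0, 0.722, 0.692, -0.0]
force: [0.1, -0.1, 0.3]
grip_width: 0.0855
```

```bash
python3 - <<'E'
from h import *
print(robot.observe()["force"])
p=robot.read_camera("side");a=cv2.resize(p["image"][180:300,260:420],None,fx=5,fy=5);
cv2.imwrite("pics/s5.png",a)
E
```

```text
[ 0.09794707 -0.07944286  0.34931378]
```

View pics/s5.png

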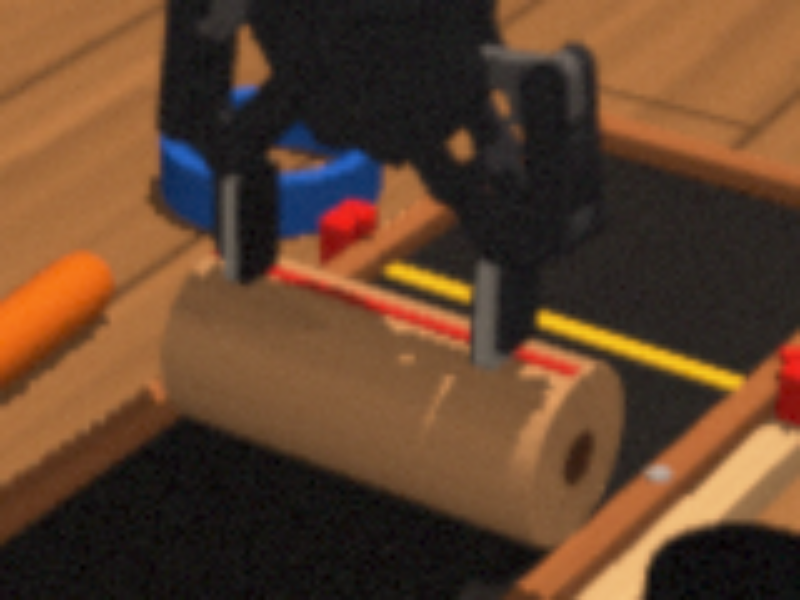

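>>> drive_tool([
  [0, 0, -0.1, 0, 1],
  [0, 0, -0.1, 0, 1],
])

```text
time: 5.98
tcp_pos: [0.5659, 0.088, 0.0644]
ee_rot: [-0.0, 0.722, 0.692, -0.0]
force: [0.7, -0.7, -0.1]
grip_width: 0.0852
```

>>> drive_tool([
  [0, 0, -0.1, 0, 1],
  [0, 0, -0.1, 0, 1],
])

```text
time: 6.15
tcp_pos: [0.566, 0.0883, 0.0641]
ee_rot: [-0.0, 0.722, 0.692, 0.0]
force: [-0.5, 0.4, 3.8]
grip_width: 0.0858
```

>>> drive_tool([
  [0, 0, -0.1, 0, 1],
  [0, 0, -0.1, 0, 1],
])

```text
time: 6.32
tcp_pos: [0.5661, 0.0887, 0.064]
ee_rot: [-0.0, 0.722, 0.692, 0.0]
force: [-3.1, 0.0, 8.8]
grip_width: 0.0857
```

>>> drive_tool([
  [0, -0.1, 0, 0, 1],
  [-0.01, -0.3, 0, 0, 1],
  [-0.02, -0.55, 0, 0, 1],
  [-0.03, -0.8, 0, 0, 1],
  [-0.04, -1.05, 0, 0, 1],
  [-0.05, -1.3, 0, 0, 1],
  [-0.06, -1.55, 0, 0, 1],
  [-0.08, -1.8, 0, 0, 1],
  [-0.09, -2.05, 0, 0, 1],
  [-0.1, -2.3, 0, 0, 1],
  [-0.11, -2.55, 0, 0, 1],
  [-0.12, -2.8, 0, 0, 1],
  [-0.13, -3.05, 0, 0, 1],
  [-0.14, -3.25, 0, 0, 1],
  [-0.14, -3.4, 0, 0, 1],
  [-0.15, -3.5, 0, 0, 1],
  [-0.15, -3.5, 0, 0, 1],
])

```text
time: 7.73
tcp_pos: [0.5649, 0.0528, 0.064]
ee_rot: [0.0, 0.722, 0.692, 0.0]
force: [-3.2, 0.6, 7.8]
grip_width: 0.0852
```

```bash
cat >> h.py <<'E'
def dow(name,ex=.05):
    """dowel axis from side/scene: fit by mask overlap of projected cylinder is overkill; use mask hull"""
    p=robot.read_camera("side");cv2.imwrite(f"pics/{name}s.png",cv2.resize(p["image"][160:300,240:440],None,fx=4,fy=4))
    return p
E
python3 - <<'E'
from h import *
dow("t1");print(robot.observe()["force"])
E
```

```text
[-2.44628535 -0.03571005  8.8468123 ]
```

View pics/t1s.png

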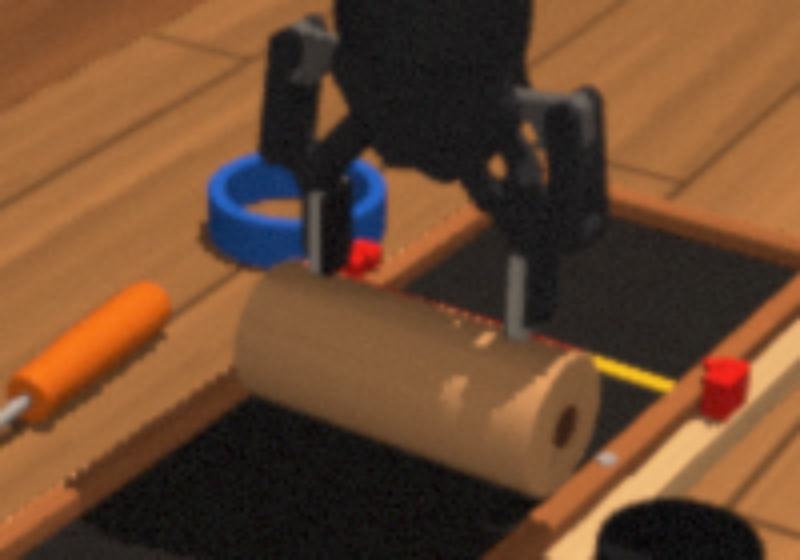

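>>> drive_tool([
  [0, 0, 0.6, 0, 1],
  [0.04, 0.9, 0.8, 0, 1],
  [0.08, 1.9, 0.6, 0, 1],
  [0.08, 1.9, 0.2, 0, 1],
  [0.08, 1.9, 0.0, 0, 1],
  [0.08, 1.9, 0, 0, 1],
  [0.07, 1.75, 0, 0, 1],
  [0.06, 1.5, 0, 0, 1],
  [0.05, 1.2, 0, 0, 1],
  [0.04, 0.9, 0, 0, 1],
  [0.03, 0.6, 0, 0, 1],
  [0.01, 0.3, 0, 0, 1],
  [0, 0, 0, 0, 1],
  [-0.01, -0.3, 0, 0, 1],
  [-0.03, -0.6, 0, 0, 1],
  [-0.04, -0.9, 0, 0, 1],
  [-0.05, -1.2, 0, 0, 1],
  [-0.06, -1.5, 0, 0, 1],
  [-0.07, -1.75, 0, 0, 1],
  [-0.08, -1.9, 0, 0, 1],
])

```text
time: 9.45
tcp_pos: [0.5641, 0.0343, 0.064]
ee_rot: [0.0, 0.721, 0.693, 0.0]
force: [-3.2, -0.0, 10.0]
grip_width: 0.0857
```

```bash
python3 - <<'E'
from h import *
dow("t2");print(robot.observe()["force"],robot.observe()["tcp_pos"])
E
```

```text
[-3.04437557  0.08947802 10.89257812] [0.56415346 0.03399331 0.06403301]
```

View pics/t2s.png

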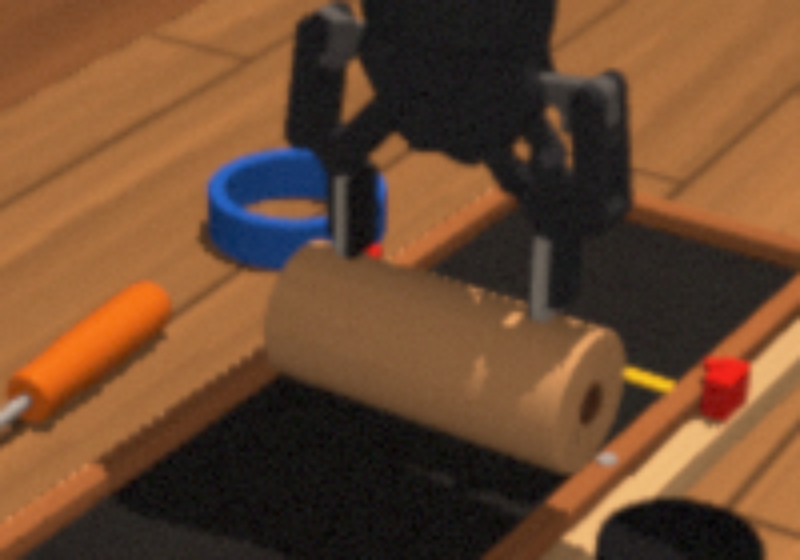

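>>> drive_tool([
  [0, 0, 0.6, 0, 1],
  [0.04, 0.9, 0.8, 0, 1],
  [0.08, 1.9, 0.6, 0, 1],
  [0.08, 1.9, 0.2, 0, 1],
  [0.08, 1.9, 0.0, 0, 1],
  [0.08, 1.9, 0, 0, 1],
  [0.07, 1.75, 0, 0, 1],
  [0.06, 1.5, 0, 0, 1],
  [0.05, 1.2, 0, 0, 1],
  [0.04, 0.9, 0, 0, 1],
  [0.03, 0.6, 0, 0, 1],
  [0.01, 0.3, 0, 0, 1],
  [0, 0, 0, 0, 1],
  [-0.01, -0.3, 0, 0, 1],
  [-0.03, -0.6, 0, 0, 1],
  [-0.04, -0.9, 0, 0, 1],
  [-0.05, -1.2, 0, 0, 1],
  [-0.06, -1.5, 0, 0, 1],
  [-0.07, -1.75, 0, 0, 1],
  [-0.08, -1.9, 0, 0, 1],
])

```text
time: 11.17
tcp_pos: [0.5631, 0.0153, 0.0641]
ee_rot: [-0.0, 0.721, 0.693, -0.0]
force: [-4.3, -0.1, 12.6]
grip_width: 0.0856
```

>>> drive_tool([
  [0, 0, 0.6, 0, 1],
  [0.04, 0.9, 0.8, 0, 1],
  [0.08, 1.9, 0.6, 0, 1],
  [0.08, 1.9, 0.2, 0, 1],
  [0.08, 1.9, 0.0, 0, 1],
  [0.08, 1.9, 0, 0, 1],
  [0.07, 1.75, 0, 0, 1],
  [0.06, 1.5, 0, 0, 1],
  [0.05, 1.2, 0, 0, 1],
  [0.04, 0.9, 0, 0, 1],
  [0.03, 0.6, 0, 0, 1],
  [0.01, 0.3, 0, 0, 1],
  [0, 0, 0, 0, 1],
  [-0.01, -0.3, 0, 0, 1],
  [-0.03, -0.6, 0, 0, 1],
  [-0.04, -0.9, 0, 0, 1],
  [-0.05, -1.2, 0, 0, 1],
  [-0.06, -1.5, 0, 0, 1],
  [-0.07, -1.75, 0, 0, 1],
  [-0.08, -1.9, 0, 0, 1],
])

```text
time: 12.83
tcp_pos: [0.5619, -0.004, 0.0641]
ee_rot: [-0.0, 0.721, 0.693, -0.001]
force: [-4.3, 0.4, 12.7]
grip_width: 0.0856
```

```bash
python3 - <<'E'
from h import *
dow("t3");print(robot.observe()["force"],robot.observe()["tcp_pos"])
for c in("scene","side"):
    p=robot.read_camera(c)
    for r in robot.tip_of("dowel",p):print(c,r["xy"],r["confidence"],onz(p,r["xy"],.05).round(4))
cv2.imwrite("pics/t3w.png",robot.read_camera("wrist")["image"])
E
```

```text
[-5.12906386 -0.1284313  13.37552239] [ 0.56189757 -0.00436408  0.06405431]
scene [363.4, 143.4] 0.81 [ 0.366  -0.0096  0.05  ]
scene [210.5, 359.0] 0.69 [0.8374 0.204  0.05  ]
scene [279.3, 192.7] 0.68 [ 0.5687 -0.0043  0.05  ]
scene [244.2, 294.8] 0.63 [0.7354 0.1392 0.05  ]
scene [446.4, 364.6] 0.57 [0.5493 0.4245 0.05  ]
side [491.1, 277.1] 0.97 [3.396e-01 3.000e-04 5.000e-02]
side [361.8, 236.4] 0.9 [ 0.5666 -0.0049  0.05  ]
side [166.7, 252.0] 0.72 [0.8088 0.2144 0.05  ]
side [204.2, 405.8] 0.63 [0.5238 0.4332 0.05  ]
```

View pics/t3s.png

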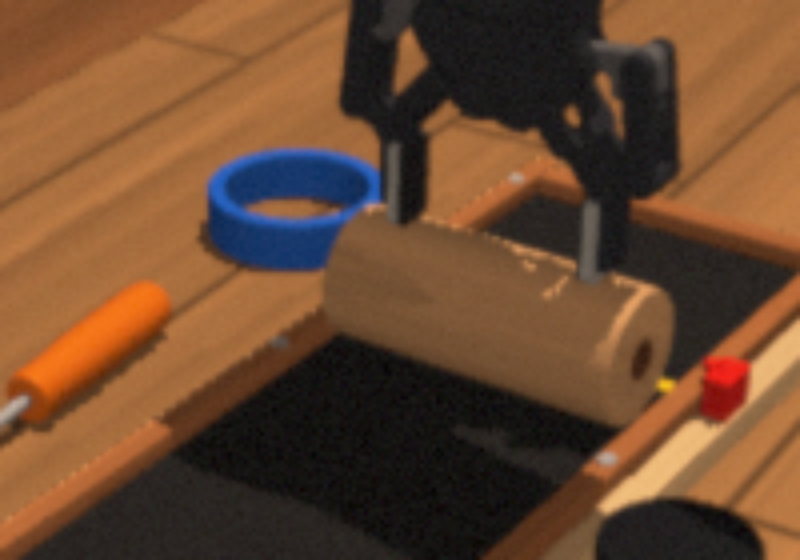

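View pics/t3w.png

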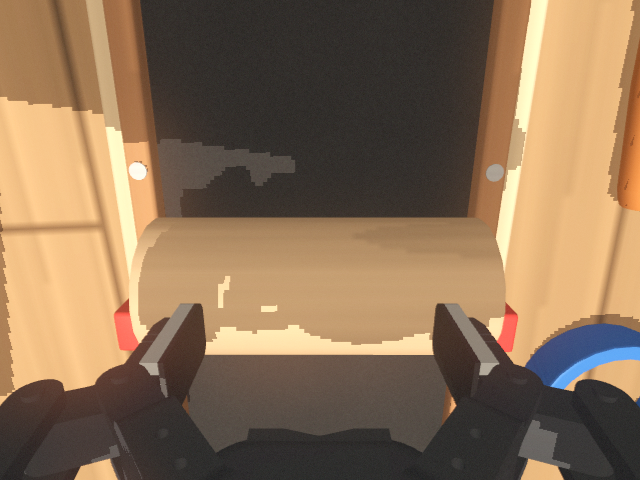

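>>> drive_tool([
  [0, 0, 0.6, 0, 1],
  [0.04, 0.9, 0.8, 0, 1],
  [0.08, 1.9, 0.6, 0, 1],
  [0.08, 1.9, 0.2, 0, 1],
  [0.08, 1.9, 0.05, 0, 1],
  [0.08, 1.9, 0.05, 0, 1],
  [0.07, 1.75, 0.05, 0, 1],
  [0.06, 1.5, 0.05, 0, 1],
  [0.05, 1.2, 0.05, 0, 1],
  [0.04, 0.9, 0.05, 0, 1],
  [0.03, 0.6, 0.05, 0, 1],
  [0.01, 0.3, 0.05, 0, 1],
  [0, 0, 0.05, 0, 1],
  [-0.01, -0.3, 0.05, 0, 1],
  [-0.03, -0.6, 0.05, 0, 1],
  [-0.04, -0.9, 0.05, 0, 1],
  [-0.05, -1.2, 0.05, 0, 1],
  [-0.06, -1.5, 0.05, 0, 1],
  [-0.07, -1.75, 0.05, 0, 1],
  [-0.08, -1.9, 0.05, 0, 1],
])

```text
time: 14.8
tcp_pos: [0.5608, -0.0246, 0.0641]
ee_rot: [-0.0, 0.722, 0.692, -0.001]
force: [-4.5, 0.2, 8.3]
grip_width: 0.0848
```

>>> drive_tool([
  [0, 0, 0, 0, 1],
  [0, 0, 0.5, 0, 1],
  [0, 0, 2, 0, 1],
  [0, 0, 5, 0, 1],
  [0, 0, 8, 0, 1],
  [0, 0, 8, 0, 1],
])

```text
time: 15.3
tcp_pos: [0.5664, -0.024, 0.1494]
ee_rot: [0.004, 0.722, 0.692, 0.004]
force: [0.9, 0.5, 1.4]
grip_width: 0.0851
```

```bash
cat >> h.py <<'E'
def fit(y0,x0=.5606):
    from scipy.optimize import minimize
    obs=[]
    for c in("scene","side"):
        p=robot.read_camera(c)
        e=proj(p,[x0,y0,.05])[0]
        d=sorted(robot.trace("dowel",p),key=lambda q:np.hypot(*(np.array(q["xy"])-e)))[0]
        print(c,d["xy"],e.round(1),round(d["confidence"],2),d["mask"].sum());obs.append((p,d["mask"]))
    def sil(p,x,y,yaw):
        a=np.array([np.cos(yaw),np.sin(yaw),0]);n=np.array([-a[1],a[0],0])
        th=np.linspace(0,2*np.pi,40)
        P=[np.array([x,y,.05])+s*.07*a+.03*(np.cos(t)*n+np.sin(t)*np.array([0,0,1])) for s in(-1,1) for t in th]
        h=cv2.convexHull(proj(p,P).astype(np.float32));m=np.zeros((1920,2560),np.uint8)
        cv2.fillConvexPoly(m,np.round(h*4+1.5).astype(np.int32),1);return cv2.resize(m.astype(np.float32),(640,480),interpolation=cv2.INTER_AREA)
    def cost(v,o):
        r=0
        for p,m in o:
            s=sil(p,v[0],v[1],v[2]);r+=1-np.minimum(s,m).sum()/np.maximum(s,m).sum()
        return r
    for nm,o in(("both",obs),("scene",obs[:1]),("side",obs[1:])):
        r=minimize(cost,[x0,y0,-.042],args=(o,),method="Nelder-Mead",options=dict(initial_simplex=[[x0,y0,-.042],[x0+.006,y0,-.042],[x0,y0+.008,-.042],[x0,y0,.01]],xatol=1e-4,fatol=1e-4))
        print(nm,r.x.round(4),round(r.fun,3))
E
python3 - <<'E'
from h import *
fit(-.016)
dow("t4");cv2.imwrite("pics/t4w.png",robot.read_camera("wrist")["image"])
E
```

```text
scene [274.5, 184.6] [279.4 186.7] 0.63 2555
side [374.0, 230.3] [368.  234.7] 0.91 2827
both [ 0.5615 -0.023  -0.0443] 0.095
scene [ 0.5612 -0.0225 -0.0451] 0.028
side [ 0.563  -0.0254 -0.0305] 0.051
```

View pics/t4s.png

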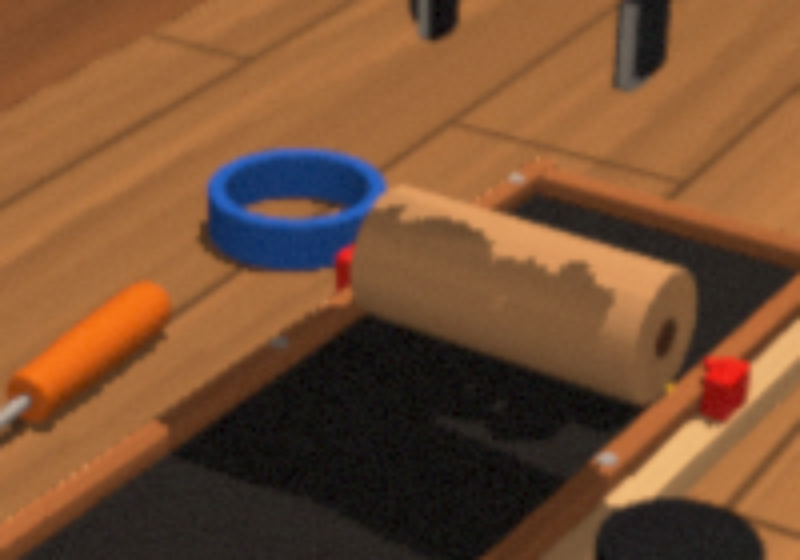

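View pics/t4w.png

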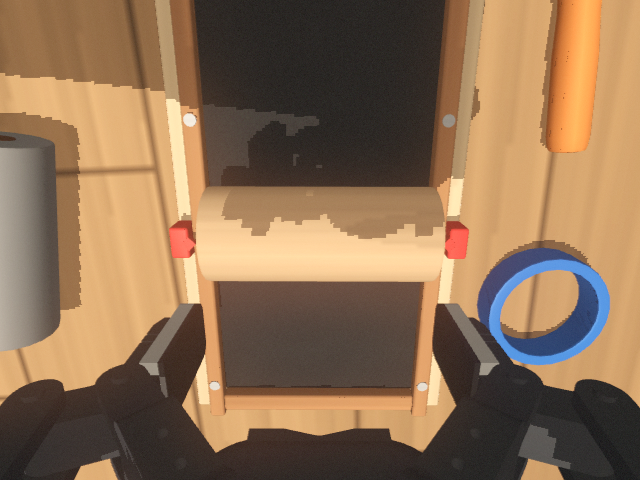

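```bash
python3 - <<'E'
from h import *
fit(-.023);print(robot.observe()["tcp_pos"],robot.observe()["time"])
E
```

```text
scene [275.9, 186.0] [277.3 184.3] 0.83 2584
side [371.4, 231.3] [369.9 233.1] 0.83 2954
both [ 0.5611 -0.0231 -0.0544] 0.077
scene [ 0.5608 -0.0225 -0.0555] 0.026
side [ 0.5622 -0.0253 -0.0448] 0.031
[ 0.56057126 -0.02301717  0.14199994] 15.8
```

>>> drive_tool([
  [0.02, 0.6, -3, 0, 1],
  [0.02, 0.6, -6, 0, 1],
  [0.02, 0.6, -7.3, 0, 1],
  [0.02, 0.6, -7.7, 0, 1],
  [0.02, 0.6, -7.85, 0, 1],
  [0.02, 0.6, -8, 0, 1],
  [0.02, 0.6, -8, 0, 1],
])

```text
time: 16.38
tcp_pos: [0.559, -0.0168, 0.0643]
ee_rot: [-0.002, 0.722, 0.692, -0.002]
force: [-8.2, 0.5, 12.5]
grip_width: 0.0854
```

>>> drive_tool([
  [0, -0.1, 0, 0, 1],
  [-0.01, -0.25, 0, 0, 1],
  [-0.02, -0.45, 0, 0, 1],
  [-0.03, -0.65, 0, 0, 1],
  [-0.03, -0.85, 0, 0, 1],
  [-0.04, -1.05, 0, 0, 1],
  [-0.05, -1.25, 0, 0, 1],
  [-0.06, -1.45, 0, 0, 1],
  [-0.07, -1.65, 0, 0, 1],
  [-0.08, -1.85, 0, 0, 1],
  [-0.08, -2.0, 0, 0, 1],
  [-0.09, -2.15, 0, 0, 1],
  [-0.09, -2.2, 0, 0, 1],
  [-0.09, -2.2, 0, 0, 1],
  [-0.09, -2.2, 0, 0, 1],
  [-0.09, -2.2, 0, 0, 1],
])

```text
time: 17.72
tcp_pos: [0.558, -0.0391, 0.0643]
ee_rot: [-0.002, 0.722, 0.692, -0.002]
force: [-8.1, 1.0, 12.1]
grip_width: 0.0853
```

>>> drive_tool([
  [0, 0, 0.05, 0, 1],
  [0, 0, 0.1, 0, 1],
  [0, 0, 0.2, 0, 1],
  [0, 0, 0.6, 0, 1],
  [0, 0, 2, 0, 1],
  [0, 0, 5, 0, 1],
  [0, 0, 8, 0, 1],
  [0, 0, 8, 0, 1],
  [0, 0, 8, 0, 1],
  [0, 0, 8, 0, 1],
])

```text
time: 18.55
tcp_pos: [0.5605, -0.0389, 0.143]
ee_rot: [-0.0, 0.722, 0.692, -0.0]
force: [0.4, 0.6, -0.7]
grip_width: 0.0854
```

```bash
python3 - <<'E'
from h import *
fit(-.034);fit(-.034);print(robot.observe()["tcp_pos"],robot.observe()["time"])
dow("t5");cv2.imwrite("pics/t5w.png",robot.read_camera("wrist")["image"])
E
```

```text
scene [270.3, 181.9] [274.  180.6] 0.74 2436
side [375.7, 230.5] [372.9 230.5] 0.62 2830
both [ 0.5605 -0.0349 -0.0375] 0.103
scene [ 0.5609 -0.0343 -0.03  ] 0.05
side [ 0.5623 -0.0369 -0.0479] 0.035
scene [269.9, 181.3] [274.  180.6] 0.64 2573
side [373.0, 229.8] [372.9 230.5] 0.76 2870
both [ 0.5613 -0.0342 -0.0549] 0.091
scene [ 0.5609 -0.0334 -0.0539] 0.037
side [ 0.5618 -0.0368 -0.0571] 0.032
[ 0.56017239 -0.03897429  0.1423466 ] 18.95
```

View pics/t5s.png

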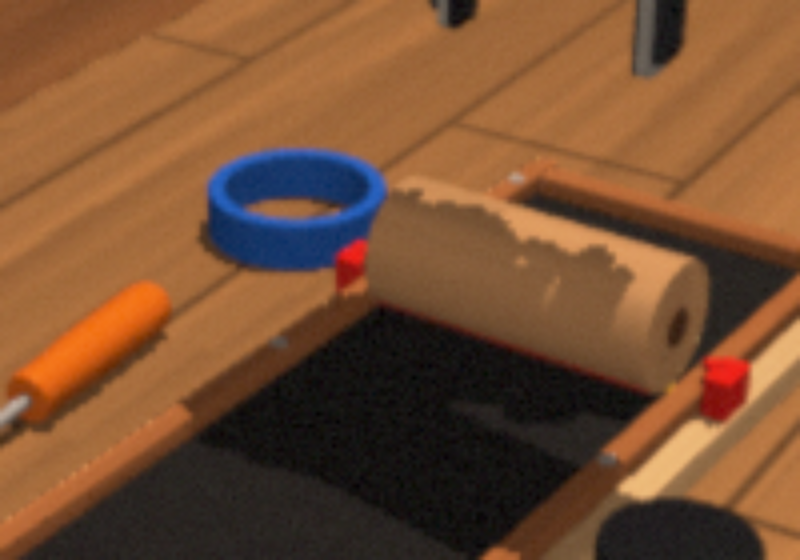

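View pics/t5w.png

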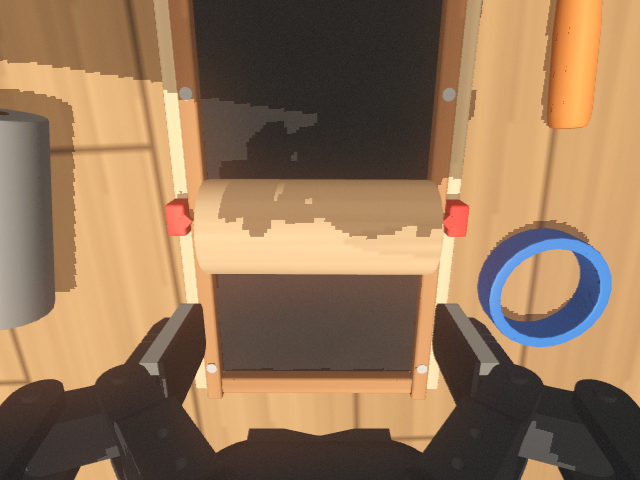

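```bash
python3 - <<'E'
from h import *
p=robot.read_camera("wrist")
im=p["image"];
for c in((190,217),(447,217)):print("ptr",onz(p,c,.038).round(4),onz(p,c,.03).round(4))
h=cv2.cvtColor(im,cv2.COLOR_BGR2HSV).astype(int)
m=((h[...,0]<5)|(h[...,0]>174))&(h[...,1]>170)&(h[...,2]>90)
n,l,st,ce=cv2.connectedComponentsWithStats(m.astype(np.uint8))
for i in range(1,n):
    if st[i,4]>60:print(ce[i].round(1),st[i],onz(p,ce[i],.036).round(4))
# dowel edges -> tangent planes -> axis y at z=.05
g=cv2.cvtColor(im,cv2.COLOR_BGR2GRAY).astype(float)
for col in(240,320,400):
    d=np.diff(cv2.GaussianBlur(g,(5,5),0)[:,col]);top=165+np.argmax(d[165:195]);bot=260+np.argmin(d[260:290])
    c,a=ray(p,(col,top+.5));_,b=ray(p,(col,bot+.5))
    A=np.array([np.cos(-.042),np.sin(-.042),0]);N=np.array([-A[1],A[0],0])
    u=np.array([a@N,a[2]]);v=np.array([b@N,b[2]]);u/=np.hypot(*u);v/=np.hypot(*v);w=(u+v);w/=np.hypot(*w)
    al=np.arccos(u@v)/2;C=np.array([c@N,c[2]])+w*.03/np.sin(al)
    print(col,top,bot,"axis n,z",C.round(4),"y at x=.559:",((C[0]-.559*N[0])/N[1]).round(4))
# side stripe
p=robot.read_camera("side");h=cv2.cvtColor(p["image"],cv2.COLOR_BGR2HSV).astype(int)
cv2.imwrite("pics/s6.png",cv2.resize(p["image"][200:265,325:425],None,fx=7,fy=7,interpolation=cv2.INTER_NEAREST))
for yc in(-.033,-.0355,-.038):
    print(yc,[ (ang,proj(p,[.5606,yc-.03*np.sin(np.radians(ang)),.05+.03*np.cos(np.radians(ang))]).round(1).tolist()) for ang in(210,220,230)], proj(p,[.4916,yc,.05]).round(1), proj(p,[.6306,yc,.05]).round(1))
E
```

```text
ptr [ 0.475 -0.028  0.038] [ 0.4722 -0.0302  0.03  ]
ptr [ 0.6437 -0.0351  0.038 ] [ 0.6463 -0.0375  0.03  ]
[455.5 208.6] [444 200  24  36 222] [ 0.6496 -0.0302  0.036 ]
240 178 273 axis n,z [-0.0113  0.0477] y at x=.559: -0.0348
320 178 273 axis n,z [-0.0113  0.0476] y at x=.559: -0.0348
400 179 274 axis n,z [-0.0119  0.0478] y at x=.559: -0.0354
-0.033 [(210, [[367.9, 247.3]]), (220, [[366.8, 246.8]]), (230, [[365.8, 245.8]])] [[408.9 241.3]] [[338.3 220.7]]
-0.0355 [(210, [[368.6, 246.7]]), (220, [[367.5, 246.2]]), (230, [[366.5, 245.2]])] [[409.5 240.7]] [[339.  220.2]]
-0.038 [(210, [[369.2, 246.1]]), (220, [[368.2, 245.6]]), (230, [[367.2, 244.6]])] [[410.1 240.1]] [[339.7 219.7]]
```

View pics/s6.png

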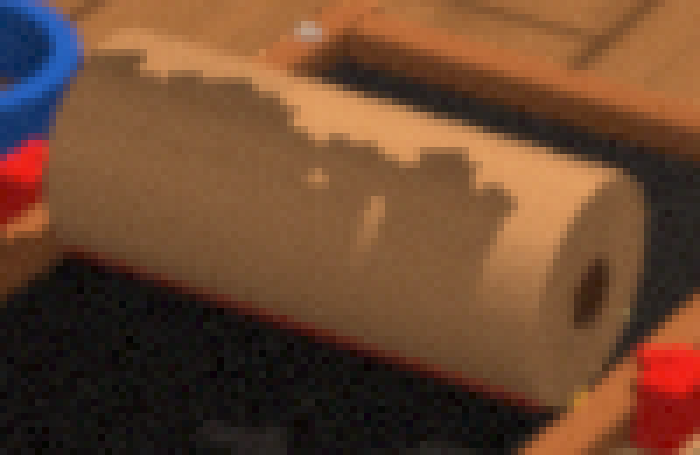

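```bash
python3 - <<'E'
from h import *
fit(-.035)
p=robot.read_camera("scene")
for n,z in(("jar",0),("tape_roll",0),("screwdriver",.01)):print(n,[onz(p,r["xy"],z).round(3) for r in robot.tip_of(n,p)[:1]])
print(robot.observe()["time"],robot.observe()["force"]);print(robot.sign_off())
E
```

```text
scene [271.5, 180.6] [273.7 180.3] 0.85 2478
side [375.2, 230.1] [373.2 230.3] 0.9 2814
both [ 0.5605 -0.034  -0.0504] 0.096
scene [ 0.5607 -0.0332 -0.044 ] 0.045
side [ 0.5618 -0.0354 -0.039 ] 0.042
jar [array([0.405, 0.158, 0.   ])]
tape_roll [array([ 0.729, -0.106,  0.   ])]
screwdriver [array([0.728, 0.119, 0.01 ])]
19.55 [0.56697907 0.56192157 0.11363332]
the job is handed in; nothing more can be done
None
```

I rolled the wooden dowel about 115 mm to the drill line and handed the job in at 19.6 s. It took six short strokes, with both open fingertips pressing on its top at about 8 to 13 N. The arm then lifted clear and the dowel lay still.

- **Position:** the last camera fits put the dowel's axis at y = -33 to -37 mm, against about -35.4 mm for the line. Within each camera the difference is roughly 1 mm, and up to about 2 mm between cameras, which is about the calibration error. My rough reading of the pointers in the wrist picture came out about 1 to 2 mm apart from the dowel.
- **Rolling:** the red stripe is now low on the +y side, where a turn of about 220° would put it. A 115 mm roll without slip gives that turn.
- **Extra travel:** around the fifth stroke the dowel ended about 9 mm farther than I reckoned. I put this down to coasting when the fingers lifted, so I made the last stroke slower and measured again.
- **Fingertip height:** with the gripper open, the fingertips met the dowel at a tool height about 22 mm lower than I had expected from the gripper data. I found contact by force instead.
- **Other objects:** the jar and screwdriver measured within about 4 mm of their first positions, and the tape within about 8 mm on a network estimate. The fingers worked only above the dowel, well clear of all three.

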